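Make up two mechanism kits for the model-making class

TASK

Make up the two kits for the moving-model class, each part standing upright on the floor of its own compartment: the large gear goes in the wide compartment and the motor in the narrow compartment of the two-compartment tray; in the three-compartment tray the cam goes in the middle, with the small gear in one end compartment and the bearing block in the other (either end). Leave the glue bottle, the tape roll and the screwdriver where they are.

Things in the scene. Friction and masses are not known exactly. Their poses are not given: they have to be found in the camera images.
- large_gear_hub (a point): Large white plastic spur gear lying flat: toothed disc 66 mm in diameter, 8 mm thick; a round upright hub 24 mm in diameter rises from 8 mm to 50 mm above the underside. Its x, y is the axis; this point lies 32 mm above the underside, on the hub that is to be gripped. About 60 g.
- small_gear_hub (a point): Small white plastic spur gear lying flat: toothed disc 42 mm in diameter, 8 mm thick; a round upright hub 24 mm in diameter rises from 8 mm to 50 mm above the underside. Its x, y is the axis; this point lies 32 mm above the underside, on the hub that is to be gripped. About 40 g.
- cam_hub (a point): White plastic cam lying flat: egg-shaped smooth disc 8 mm thick, round end of radius 19 mm about the hub's axis, nose reaching 32 mm from the axis along its own +x; a round upright hub 24 mm in diameter rises from 8 mm to 50 mm above the underside. Its x, y is the axis; this point lies 32 mm above the underside, on the hub that is to be gripped. About 45 g.
- motor_grip (a point): Small square stepping motor standing upright, black with bright metal ends: body 35 x 35 mm, 44 mm tall, with a thin 5 mm shaft on top up to 60 mm. This point is on its upright axis, 32 mm above the underside; x and y are square to the body's sides. About 180 g.
- bearing_grip (a point): Aluminium bearing block standing upright: 24 mm thick along its own x, 44 mm wide along its own y, 50 mm tall with a half-round top of radius 22 mm (centre of the round 28 mm up), a dark bearing in its two flat faces. This point is on its upright centre line, 32 mm above the underside; grip it across the 24 mm between the flat faces.
- tray_two: Plywood kit tray with two compartments, 96 x 158 mm outside, fixed to the table; floor 4 mm thick, rim and dividers 4 mm thick and 12 mm high over the table (8 mm above the tray's floor). Origin: centre of the underside, on the table; y runs along the row of compartments, x across it, z up. All compartments are 88 mm inside along x. The wide one is 90 mm along y, centred at y = -30 mm; the narrow one is 56 mm, centred at y = +47 mm.
- tray_three: Plywood kit tray with three compartments in a row, 96 x 234 mm outside, fixed to the table; floor 4 mm thick, rim and dividers 4 mm thick and 12 mm high over the table (8 mm above the tray's floor). Origin: centre of the underside, on the table; y runs along the row of compartments, x across it, z up. All compartments are 88 mm inside along x. The middle one is 86 mm along y, centred at y = 0; the two end ones are 66 mm, centred at y = -80 and +80 mm.
- glue_bottle: Bystander: white glue bottle with orange cap, 52 mm in diameter, 150 mm tall, standing off to the +y side. Origin: centre of its underside. Leave it.
- tape_roll: Bystander: roll of brown tape lying flat, 90 mm in diameter, 24 mm high, off to the -y side. Origin: centre of its underside. Leave it.
- screwdriver: Bystander: screwdriver lying crosswise on the mat beyond the trays, about 200 mm long. Leave it.
There are look-alikes about, which are no part of the job. Leave any green look-alike of the part that bears bearing_grip alone.

How it is judged:
At the end, for the whole second after the job is handed in: Large gear in the wide, motor in the narrow compartment of the two-compartment tray; cam in the middle, small gear and bearing block in opposite ends of the three-compartment tray. All wholly inside, upright (0.1 rad), on the floor (3 mm), at rest, turned any way (x of large_gear_hub in the frame of tray_two between -0.013 and 0.013 m and z of large_gear_hub in the frame of tray_two between 0.033 and 0.039 m and y of large_gear_hub in the frame of tray_two between -0.044 and -0.016 m and angle between each of large_gear_hub, motor_grip, cam_hub, small_gear_hub, bearing_grip's own z axis and vertical below 0.1 rad and linear speed of each of large_gear, motor, cam, small_gear, bearing_block below 0.02 m/s and angular speed of each of large_gear, motor, cam, small_gear, bearing_block below 0.2 rad/s and x of motor_grip in the frame of tray_two between -0.028 and 0.028 m and z of motor_grip in the frame of tray_two between 0.033 and 0.039 m and y of motor_grip in the frame of tray_two between 0.035 and 0.059 m and x of cam_hub in the frame of tray_three between -0.027 and 0.027 m and z of cam_hub in the frame of tray_three between 0.033 and 0.039 m and y of cam_hub in the frame of tray_three between -0.026 and 0.026 m and x of small_gear_hub in the frame of tray_three between -0.025 and 0.025 m and z of small_gear_hub in the frame of tray_three between 0.033 and 0.039 m and x of bearing_grip in the frame of tray_three between -0.034 and 0.034 m and z of bearing_grip in the frame of tray_three between 0.033 and 0.039 m and ((y of small_gear_hub in the frame of tray_three between 0.066 and 0.094 m and y of bearing_grip in the frame of tray_three between -0.103 and -0.057 m) or (y of small_gear_hub in the frame of tray_three between -0.094 and -0.066 m and y of bearing_grip in the frame of tray_three between 0.057 and 0.103 m))); the robot touches nothing.
It fails at once if the glue bottle is disturbed (moved more than 25 mm) (distance of glue_bottle from where it was at the start of the episode above 0.025 m).
It fails at once if the tape roll is disturbed (moved more than 25 mm) (distance of tape_roll from where it was at the start of the episode above 0.025 m).
It fails at once if the screwdriver is disturbed (moved more than 25 mm) (distance of screwdriver from where it was at the start of the episode above 0.025 m).
It also fails if it takes over 109 s, if anything falls off the work surface, if the arm or the gripper's body presses on something with over 40 N, if the wrist force passes 120 N, or if a joint passes its speed limit or range.

ROBOT

A 7-joint arm with a two-finger parallel gripper is mounted at the origin on the work surface. World frame = base frame: x ahead of the robot, y to its left, z up, the work surface at z = 0. Lengths are in m, angles in rad, forces in N, time in s.
With the tool pointing down it reaches from about 0.425 to 0.8 m from the base axis. Payload 8.3 kg.
Tool frame: the origin (TCP) lies midway between the tips of the shut fingers; the grasp point (between the pads) lies 19 mm behind it; x points along the fingers, y is the direction in which the jaws open and shut, and the axes are right-handed (so a half turn about x gives the same grasp; the last joint's range is limited). The gripper opens to 85 mm and grips with 20 to 120 N. Pads are 22 mm wide; open, the fingers measure 114 mm over their backs; the gripper's body (76 mm by 85 mm) begins 54 mm behind the grasp point. The pads swing forward as they close: fully open they stand 13 mm farther back than shut.
Start: joints at [-1.353, 0.383, 0.016, 1.37, -0.006, 1.388, -0.046], TCP at [0.173, 0.601, 0.196] pointing down, gripper open.
Joint ranges: [-2.95, 2.95], [-0.25, 2.06], [-1.52, 1.56], [0.18, 2.33], [-1.44, 4.58], [0.02, 2.06], [-3.01, 3.01]. Speed limits (rad/s): [2.39, 2.39, 3.01, 3.01, 3.14, 3.14, 3.14].

INTERFACE

Orientations are given as a unit quaternion [x, y, z, w].
In Python, from plant import arm gives the robot as it stands.
- The arm moves only by the tool apply_moves, never from a script. Its argument "plan" is a list of rows, each a list of 3 entries, a list of its own where there are three numbers: the shift along the tool's x, y, z in cm, then the turn, a rotation vector about the tool's x, y, z in rad, then the closure, from -1 (fully open) to 1 (shut), so that 0 is half open. In form: [[[tx, ty, tz], [wx, wy, wz], gripper], ...]. A call has 1 to 20 rows; each row shifts and turns the commanded pose from where the row before left it, along the tool's axes as they then stand; what a row does not reach is not made up. A row lasts 1/12 s, in which the tool goes at most 41.7 mm and 7.16 degrees, less where a joint would pass 70% of its speed; a pose out of reach is approached as far as the arm can. A call with a gripper value outside its range is refused whole. The fingers move at their own pace and stop on an object; "grip_force" is the grip in N (left out, the last holds). Time passes only in rows, so rows that do not move let the fingers close. It gives the time, the measured TCP pose, the force and the opening at its end, in the units of the state.
- arm.get_state(): the state, without advancing time (a new reading comes with each control period).
- arm.grab_frame(name): name is "side" or "top"; returns (picture, depth): 384x512x3 uint8, red, green, blue; 384x512 float32, m along the optical axis (not along the pixel's ray), 0 where there is no reading.
- arm.calibration(name): a dict with "fx", "fy", "cx", "cy" (pixels), "R" (3x3) and "t" (3): a world point X has camera coordinates R X + t. Camera axes: x right, y down, z forward; pixel columns grow to the right and rows downward; lengths in m; the calibration is good to about 2 mm. A picture is of the moment at which its call begins. calibration takes no time and is no camera call.
- arm.finish_job(): hands the job in, once; it reports no verdict.
The state is a dict: "clock": time; "joint_pos": joint angles; "qvel": joint speeds; "tau": joint torques, N m; "ee_pos": TCP position; "eef_rot": TCP orientation; "contact_force": force on the tool from outside, world axes, zero at the start; "moment": the same for the moment, N m; "grip_width": finger opening in m.
Only numpy, scipy, OpenCV 4.12 (cv2) and the standard library are available. Lean on these libraries where they do the work, as an engineer would, in place of code of your own. Each camera call takes 0.05 s, during which the arm holds its last target. There are 200 camera calls.

## Working session

There is one attempt and no reset: what is moved stays moved. The work goes in short steps, Python scripts to look and compute and a tool call to move; the robot and the scene stay as the last step left them, time stands still between calls to the robot, and variables do not carry over. Pictures are saved under pics/ and viewed, on a budget of 14 in all, crops included, one or two more only if the job needs it, and the job is handed in when it is done.

Besides the shell and the picture viewer there is one more tool, called after "Emit:" in YAML: its name, and indented under it one key for each argument. apply_moves: Moves the arm, as the interface text tells. Its arguments: {"type":"object","properties":{"plan":{"type":"array","items":{"type":"array"}},"grip_force":{"type":"number"}},"required":["plan"]}

```bash
ls; mkdir -p pics
python3 - <<'E'
from plant import arm
import cv2,numpy as np
for n in("top","side"):
    p,d=arm.grab_frame(n); c=arm.calibration(n)
    np.savez(f"pics/{n}0.npz",p=p,d=d,**c)
    cv2.imwrite(f"pics/{n}0.png",cv2.resize(p[:,:,::-1],(800,600)))
    print(n,c)
print(arm.get_state())
E
```

```text
pics
top {'fx': 362.17651622892646, 'fy': 362.17651622892646, 'cx': 264.25838676091706, 'cy': 193.090032071617, 'R': array([[-0.04221617, -0.99909188, -0.0057634 ],
       [-0.97888107,  0.04251567, -0.19996067],
       [ 0.20002412, -0.00279989, -0.97978697]]), 't': array([0.00458947, 0.56686344, 0.91584235])}
side {'fx': 410.12052900652844, 'fy': 410.12052900652844, 'cx': 254.67180921030734, 'cy': 193.5658832951977, 'R': array([[-0.99871712, -0.04726218, -0.0181771 ],
       [-0.0237382 ,  0.75406369, -0.65637218],
       [ 0.04472827, -0.65509864, -0.75421824]]), 't': array([0.58731737, 0.08248611, 1.09908947])}
{'clock': 0.1, 'joint_pos': array([-1.35289937,  0.38417243,  0.01635184,  1.37098529, -0.00633258,
        1.38818361, -0.0465253 ]), 'qvel': array([-0.00049   , -0.00256139, -0.0006401 , -0.00142725,  0.00234826,
        0.00024988,  0.00109988]), 'tau': array([ 3.29251154e-03, -6.29138660e+01,  8.47815145e-01, -3.72750628e+01,
        1.69061101e-02,  1.06765304e-02,  4.16518719e-05]), 'ee_pos': array([0.17300484, 0.60007748, 0.19519615]), 'eef_rot': array([ 0.09833719,  0.70024192, -0.09952665,  0.70006107]), 'contact_force': array([ 0.09701819,  0.22861938, -0.2815705 ]), 'moment': array([-0.02346112,  0.02203313,  0.02203803]), 'grip_width': 0.08522081108599422}
```

View pics/top0.png

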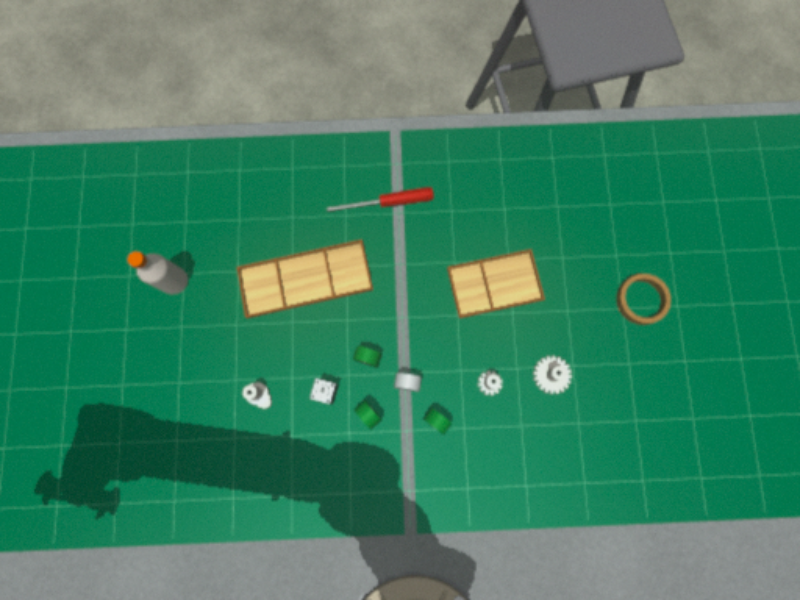

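View pics/side0.png

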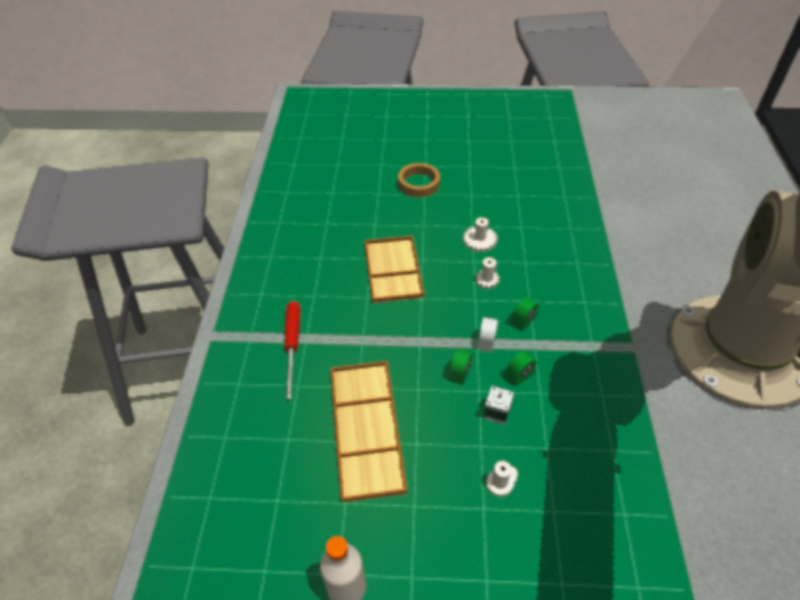

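The top view shows the large gear at (553,375), small gear (490,382), bearing (408,380), motor (323,390), cam (257,393), three green look-alikes around the bearing, tray_three at (305,278) and tray_two at (495,283). The side view agrees.

```bash
cat > h.py <<'E'
import numpy as np,cv2
from scipy.spatial.transform import Rotation as Rn
def ray(c,uv,z):
    uv=np.atleast_2d(uv).astype(float); R,t=c["R"],c["t"]
    d=np.c_[(uv[:,0]-c["cx"])/c["fx"],(uv[:,1]-c["cy"])/c["fy"],np.ones(len(uv))]@R
    o=-R.T@t; return o+d*((z-o[2])/d[:,2])[:,None]
def cloud(c,d):
    v,u=np.mgrid[:d.shape[0],:d.shape[1]]
    p=np.dstack([(u-c["cx"])/c["fx"]*d,(v-c["cy"])/c["fy"]*d,d])
    return (p-c["t"])@c["R"]
def masks(p):
    h=cv2.cvtColor(p,cv2.COLOR_RGB2HSV).astype(int); H,S,V=h[...,0],h[...,1],h[...,2]
    return dict(white=(S<70)&(V>90),wood=(H<28)&(S>60)&(V>60),green=(H>45)&(H<75)&(S>150))
def to_tool(target,yaw,st):
    """shift (cm, tool axes) and turn from state to target with tool down and tool y at world yaw"""
    R=Rn.from_quat(st["eef_rot"]); 
    y=np.array([np.cos(yaw),np.sin(yaw),0]); x=np.array([0,0,-1.])
    T=Rn.from_matrix(np.c_[x,y,np.cross(x,y)])
    return R.inv().apply(np.array(target)-st["ee_pos"])*100,(R.inv()*T).as_rotvec(),T
E
cat > m.py <<'E'
from h import *
import sys
def look(n,c,p,d):
    P=cloud(c,d); Z=P[...,2]; m=masks(p)
    box=(P[...,0]>.3)&(P[...,0]<.85)&(abs(P[...,1])<.45)&(d>0)
    print("==",n)
    k,l,s,_=cv2.connectedComponentsWithStats((m["white"]&box&(Z>.004)).astype(np.uint8),connectivity=8)
    for i in range(1,k):
        if s[i,4]<40: continue
        q=l==i; zt=np.percentile(Z[q],97); 
        uv=np.argwhere(q&(Z>zt-.006))[:,::-1]
        w=ray(c,uv,zt); rc=cv2.minAreaRect((w[:,:2]*1000).astype(np.float32))
        low=P[q&(Z<.014)]
        uvl=np.argwhere(q&(Z<.014))[:,::-1]
        ec=cv2.minEnclosingCircle((ray(c,uvl,.008)[:,:2]*1000).astype(np.float32)) if len(uvl)>5 else None
        print("white n",s[i,4],"ztop %.3f"%zt,"topmean",w[:,:2].mean(0).round(4),"rect",np.round(np.r_[rc[0],rc[1],rc[2]],1),"low circle",ec and np.round(np.r_[ec[0],ec[1]],1))
    wd=(m["wood"]&box).astype(np.uint8)
    for ct in cv2.findContours(cv2.morphologyEx(wd,cv2.MORPH_CLOSE,np.ones((5,5))),cv2.RETR_EXTERNAL,cv2.CHAIN_APPROX_NONE)[0]:
        if cv2.contourArea(ct)<300: continue
        rc=cv2.minAreaRect((ray(c,ct[:,0],.010)[:,:2]*1000).astype(np.float32)); print("wood",np.round(np.r_[rc[0],rc[1],rc[2]],1))
if __name__=="__main__":
    for n in("top","side"):
        f=np.load(f"pics/{n}0.npz"); look(n,f,f["p"],f["d"])
    f=np.load("pics/top0.npz"); P=cloud(f,f["d"])
    st=(P[...,2]>.02)&(P[...,2]<.2)&(P[...,0]>.3)&(P[...,0]<.85)&(abs(P[...,1])<.45)
    k,l,s,_=cv2.connectedComponentsWithStats(st.astype(np.uint8))
    for i in range(1,k):
        if s[i,4]>20: q=P[l==i]; print("any",s[i,4],q.mean(0).round(3),"px",_[i].round(),"zmax",q[:,2].max().round(3))
E
python3 m.py
```

```text
== top
white n 59 ztop 0.017 topmean [0.7623 0.0846] rect [762.5  83.2   5.1  94.3   6.7] low circle [764.   87.3  44.2]
white n 435 ztop 0.124 topmean [0.6313 0.4102] rect [630.7 409.   12.2  19.3  53.3] low circle [621.4 402.2  10.9]
white n 400 ztop 0.051 topmean [ 0.4345 -0.2588] rect [ 434.  -258.5   21.4   21.    87.6] low circle [ 436.1 -258.4   33.7]
white n 159 ztop 0.052 topmean [ 0.4253 -0.1479] rect [ 425.6 -147.    21.1   20.8   87.6] low circle [ 426.7 -148.2   21.3]
white n 153 ztop 0.051 topmean [ 0.4314 -0.0036] rect [431.9  -2.6  29.   24.   78.1] low circle None
white n 179 ztop 0.049 topmean [0.4214 0.139 ] rect [421.6 139.   34.7  33.9  73.4] low circle None
white n 207 ztop 0.052 topmean [0.4247 0.2603] rect [424.8 259.9  21.2  21.    0.8] low circle [418.6 261.5  27.5]
wood [ 605.2 -170.2   96.   158.4    9.9]
wood [629.6 176.7  96.8 233.6  10.5]
== side
white n 290 ztop 0.053 topmean [ 0.4372 -0.2586] rect [ 436.4 -257.5   20.9   27.    33. ] low circle [ 429.5 -271.6   46.9]
white n 185 ztop 0.053 topmean [ 0.4279 -0.1468] rect [ 428.2 -146.9   24.7   20.    
[... 608 characters left out ...]
424.7   6.5]
wood [630.9 174.6  96.3 237.8  10.5]
wood [ 606.2 -172.    95.8  164.8   10.1]
any 207 [ 0.774 -0.017  0.024] px [260. 125.] zmax 0.029
any 601 [0.629 0.406 0.093] px [101. 174.] zmax 0.154
any 177 [ 0.562 -0.414  0.023] px [406. 191.] zmax 0.028
any 158 [0.478 0.064 0.044] px [235. 228.] zmax 0.053
any 84 [ 0.434 -0.257  0.046] px [356. 239.] zmax 0.054
any 159 [ 0.431 -0.005  0.044] px [261. 244.] zmax 0.053
any 75 [ 0.425 -0.147  0.047] px [315. 244.] zmax 0.054
any 194 [0.421 0.138 0.044] px [207. 250.] zmax 0.061
any 90 [0.425 0.259 0.045] px [161. 251.] zmax 0.054
any 160 [0.38  0.065 0.045] px [235. 265.] zmax 0.054
any 158 [ 0.364 -0.052  0.045] px [280. 269.] zmax 0.054
```

Emit:
apply_moves:
  plan:
    - [[0, 0, 0], [0.112, 0, 0], -0.3]
    - [[0, 0, 0], [0.112, 0, 0], -0.3]
    - [[0, 0, 0], [0.112, 0, 0], -0.3]
    - [[0, 0, 0], [0.112, 0, 0], -0.3]
    - [[0, 0, 0], [0.112, 0, 0], -0.3]
    - [[0, 0, 0], [0.112, 0, 0], -0.3]
    - [[0, 0, 0], [0.112, 0, 0], -0.3]
    - [[0, 0, 0], [0.112, 0, 0], -0.3]
    - [[0, 0, 0], [0.112, 0, 0], -0.3]
    - [[0, 0, 0], [0.112, 0, 0], -0.3]
    - [[0, 0, 0], [0, 0, 0], -0.3]
  grip_force: 40

```text
clock: 1.02
ee_pos: [0.173, 0.6002, 0.1955]
eef_rot: [0.457, 0.539, -0.457, 0.54]
contact_force: [0.8, 0.4, -0.6]
grip_width: 0.0554
```

```bash
cat > g.py <<'E'
# usage: g.py x y z yawdeg : shift/turn needed from here
from h import *; from plant import arm; import sys
st=arm.get_state(); a=[float(v) for v in sys.argv[1:]]
s,w,_=to_tool(a[:3],np.radians(a[3]),st)
print("t %.2f pos"%st["clock"],st["ee_pos"].round(4),"j",st["joint_pos"].round(2),"F",st["contact_force"].round(1),"w %.4f"%st["grip_width"])
R=Rn.from_quat(st["eef_rot"]).as_matrix(); print("tool x,y",R[:,0].round(3),R[:,1].round(3),"shift cm",s.round(2),"turn",w.round(3))
E
python3 - <<'E'
from h import *
f=np.load("pics/top0.npz");P=cloud(f,f["d"]);Z=P[...,2]
b=(abs(P[...,0]-.421)<.035)&(abs(P[...,1]-.139)<.035)&(Z>.036)
rc=cv2.minAreaRect((ray(f,np.argwhere(b)[:,::-1],.044)[:,:2]*1000).astype(np.float32));print("motor",rc)
b=(abs(P[...,0]-.432)<.035)&(abs(P[...,1]+.003)<.035)&(Z>.03)
rc=cv2.minAreaRect((P[b][:,:2]*1000).astype(np.float32));print("bearing",rc)
E
python3 g.py .4255 .261 .10 10
```

```text
motor ((421.6728820800781, 139.22471618652344), (36.51913833618164, 34.5540657043457), 71.8785629272461)
bearing ((431.64764404296875, -4.062685012817383), (43.3392219543457, 24.500064849853516), 79.24262237548828)
t 1.02 pos [0.173  0.6002 0.1955] j [-1.48  0.39  0.19  1.38 -0.07  1.39 -1.12] F [ 0.8  0.4 -0.6] w 0.0554
tool x,y [-0.    -0.001 -1.   ] [ 0.986  0.164 -0.   ] shift cm [ 9.58 19.35 37.6 ] turn [-0.01   0.001  0.   ]
```

Emit:
apply_moves:
  plan:
    - [[0.8, 1.61, 3.13], [0, 0, 0], -0.3]
    - [[0.8, 1.61, 3.13], [0, 0, 0], -0.3]
    - [[0.8, 1.61, 3.13], [0, 0, 0], -0.3]
    - [[0.8, 1.61, 3.13], [0, 0, 0], -0.3]
    - [[0.8, 1.61, 3.13], [0, 0, 0], -0.3]
    - [[0.8, 1.61, 3.13], [0, 0, 0], -0.3]
    - [[0.8, 1.61, 3.13], [0, 0, 0], -0.3]
    - [[0.8, 1.61, 3.13], [0, 0, 0], -0.3]
    - [[0.8, 1.61, 3.13], [0, 0, 0], -0.3]
    - [[0.8, 1.61, 3.13], [0, 0, 0], -0.3]
    - [[0.8, 1.61, 3.13], [0, 0, 0], -0.3]
    - [[0.8, 1.61, 3.13], [0, 0, 0], -0.3]
    - [[0, 0, 0], [0, 0, 0], -0.3]
    - [[0, 0, 0], [0, 0, 0], -0.3]

```text
clock: 2.18
ee_pos: [0.4281, 0.2604, 0.0996]
eef_rot: [0.456, 0.54, -0.457, 0.54]
contact_force: [-0.6, 0.2, 0.1]
grip_width: 0.0552
```

```bash
python3 g.py .4255 .261 .014 10
python3 - <<'E'
from plant import arm; import cv2
p,d=arm.grab_frame("side"); cv2.imwrite("pics/s1.png",cv2.resize(p[200:384,200:456,::-1],(768,552)))
E
```

```text
t 2.18 pos [0.4281 0.2604 0.0996] j [-0.99  0.2   0.43  1.85 -0.09  1.11 -0.36] F [-0.6  0.2  0.1] w 0.0552
tool x,y [-0.001 -0.001 -1.   ] [ 0.986  0.168 -0.001] shift cm [ 8.56 -0.24 -0.11] turn [-0.006  0.001  0.001]
```

View pics/s1.png

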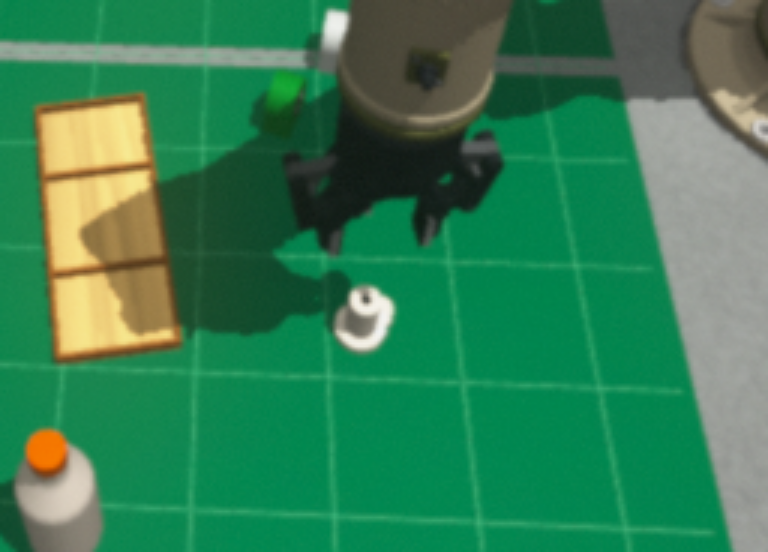

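The gripper hangs open over the cam, whose hub top is at crop (365,297), and the tips sit around it as projected. I'll descend and grip.

Emit:
apply_moves:
  plan:
    - [[1.5, -0.12, -0.05], [0, 0, 0], -0.3]
    - [[1.5, -0.12, -0.06], [0, 0, 0], -0.3]
    - [[1.5, 0, 0], [0, 0, 0], -0.3]
    - [[1.5, 0, 0], [0, 0, 0], -0.3]
    - [[1.0, 0, 0], [0, 0, 0], -0.3]
    - [[1.0, 0, 0], [0, 0, 0], -0.3]
    - [[0.5, 0, 0], [0, 0, 0], -0.3]
    - [[0, 0, 0], [0, 0, 0], -0.3]
    - [[0, 0, 0], [0, 0, 0], 0.2]
    - [[0, 0, 0], [0, 0, 0], 0.6]
    - [[0, 0, 0], [0, 0, 0], 1]
    - [[0, 0, 0], [0, 0, 0], 1]
    - [[0, 0, 0], [0, 0, 0], 1]
    - [[0, 0, 0], [0, 0, 0], 1]
    - [[0, 0, 0], [0, 0, 0], 1]
  grip_force: 40

```text
clock: 3.48
ee_pos: [0.4246, 0.2638, 0.0152]
eef_rot: [0.456, 0.541, -0.456, 0.541]
contact_force: [0.0, -0.1, -0.3]
grip_width: -0.0002
```

```bash
python3 g.py .630 .1757 .10 10
```

```text
t 3.48 pos [0.4246 0.2638 0.0152] j [-0.97  0.31  0.41  1.94 -0.15  0.92 -0.32] F [ 0.  -0.1 -0.3] w -0.0002
tool x,y [ 0.  0. -1.] [0.986 0.169 0.   ] shift cm [-8.48 18.75 12.15] turn [-0.004 -0.    -0.   ]
```

It closed on nothing. I'll look again.

Run:
```python
from plant import arm; import cv2,numpy as np
p,d=arm.grab_frame("side");q,e=arm.grab_frame("top")
a=cv2.resize(p[230:350,270:370,::-1],(400,480));b=cv2.resize(q[190:310,110:210,::-1],(400,480))
cv2.imwrite("pics/s2.png",np.hstack([a,b]))
np.savez("pics/side2.npz",p=p,d=d,**arm.calibration("side"));np.savez("pics/top2.npz",p=q,d=e,**arm.calibration("top"))
```

```text
(no output)
```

View pics/s2.png

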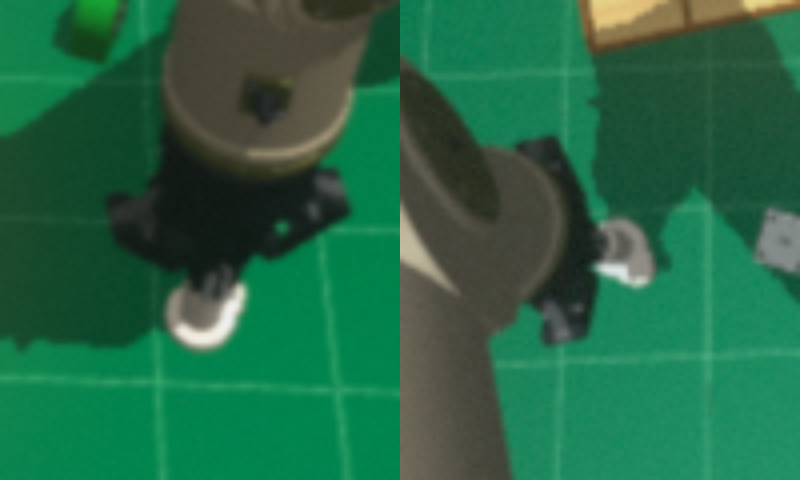

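```bash
python3 - <<'E'
from h import *
for n in("side","top"):
    f=np.load(f"pics/{n}2.npz");P=cloud(f,f["d"]);p=f["p"];h=cv2.cvtColor(p,cv2.COLOR_RGB2HSV)
    near=(abs(P[...,0]-.425)<.07)&(abs(P[...,1]-.262)<.07)&(f["d"]>0)
    dark=near&(h[...,2]<75)&((h[...,1]<110))
    for lo in np.arange(.005,.13,.01):
        q=P[dark&(P[...,2]>lo)&(P[...,2]<lo+.01)]
        if len(q)>2: print(n,"dark z%.3f"%lo,len(q),q[:,:2].min(0).round(3),q[:,:2].max(0).round(3),q[:,:2].mean(0).round(3))
    w=near&(h[...,1]<70)&(h[...,2]>85)
    for lo in np.arange(.0,.07,.01):
        q=P[w&(P[...,2]>lo)&(P[...,2]<lo+.01)]
        if len(q)>2: print(n,"white z%.3f"%lo,len(q),q[:,:2].min(0).round(3),q[:,:2].max(0).round(3),q[:,:2].mean(0).round(3))
    X=np.array([.4246,.2638,.0152]); c=f["R"]@X+f["t"]; print("TCP px",f["fx"]*c[0]/c[2]+f["cx"],f["fy"]*c[1]/c[2]+f["cy"],"depth",c[2])
E
python3 g.py .4255 .261 .10 10
```

```text
side dark z0.055 9 [0.416 0.268] [0.438 0.273] [0.429 0.271]
side dark z0.065 22 [0.414 0.267] [0.439 0.275] [0.428 0.272]
side dark z0.075 21 [0.419 0.267] [0.44  0.275] [0.427 0.273]
side dark z0.085 15 [0.418 0.268] [0.439 0.275] [0.427 0.272]
side dark z0.095 45 [0.396 0.262] [0.451 0.279] [0.428 0.272]
side dark z0.105 83 [0.389 0.259] [0.464 0.281] [0.436 0.27 ]
side dark z0.115 74 [0.38 0.26] [0.471 0.283] [0.428 0.274]
side dark z0.125 77 [0.373 0.259] [0.478 0.285] [0.424 0.275]
side white z0.000 115 [0.401 0.242] [0.446 0.279] [0.424 0.263]
side white z0.010 48 [0.402 0.243] [0.444 0.278] [0.426 0.268]
side white z0.020 22 [0.416 0.257] [0.439 0.271] [0.43  0.267]
side white z0.030 20 [0.417 0.264] [0.437 0.272] [0.428 0.269]
side white z0.040 19 [0.421 0.262] [0.438 0.273] [0.43  0.269]
side white z0.060 3 [0.412 0.268] [0.419 0.272] [0.415 0.269]
TCP px 320.77847336140997 308.35020873039673 depth 0.9338019511155763
top dark z0.065 4 [0.416 0.253] [0.429 0.256] [0.424 0.254]
top dark z0.075 6 [0.421 0.253] [0.431 0.255] [0.425 0.254]
top dark z0.085 8 [0.415 0.252] [0.435 
[... 216 characters left out ...]
25 18 [0.381 0.245] [0.474 0.267] [0.425 0.255]
top white z0.000 110 [0.399 0.237] [0.446 0.277] [0.419 0.252]
top white z0.010 18 [0.399 0.242] [0.443 0.272] [0.422 0.252]
top white z0.020 11 [0.415 0.25 ] [0.434 0.256] [0.423 0.252]
top white z0.030 8 [0.415 0.25 ] [0.436 0.257] [0.425 0.253]
top white z0.040 20 [0.414 0.25 ] [0.435 0.261] [0.425 0.254]
top white z0.050 9 [0.417 0.253] [0.437 0.26 ] [0.424 0.255]
TCP px 162.42837582638867 251.69420820199034 depth 0.9851412178716338
t 3.58 pos [0.4246 0.2637 0.0151] j [-0.97  0.31  0.41  1.94 -0.15  0.92 -0.32] F [ 0.4  0.1 -0.5] w -0.0001
tool x,y [-0.  0. -1.] [ 0.986  0.169 -0.   ] shift cm [-8.49  0.05  0.28] turn [-0.005 -0.     0.   ]
```

Depth shows the shut fingertips at z≈0.055, directly over the hub. The reported height is therefore about 4 cm too low. I'll raise the arm and measure that offset against clear background.

Emit:
apply_moves:
  plan:
    - [[-1.5, 0, 0], [0, 0, 0], 1]
    - [[-1.5, 0, 0], [0, 0, 0], 1]
    - [[-1.5, 0, 0], [0, 0, 0], 1]
    - [[-1.5, 0, 0], [0, 0, 0], 1]
    - [[0, 0, 0], [0, 0, 0], 1]
    - [[0, 0, 0], [0, 0, 0], 1]

```text
clock: 4.08
ee_pos: [0.425, 0.2641, 0.0756]
eef_rot: [0.456, 0.541, -0.455, 0.541]
contact_force: [0.1, 0.8, -0.2]
grip_width: 0.0001
```

```bash
cat > tip.py <<'E'
from h import *; from plant import arm
st=arm.get_state(); p,d=arm.grab_frame("side"); f=arm.calibration("side"); P=cloud(f,d)
e=st["ee_pos"]; h=cv2.cvtColor(p,cv2.COLOR_RGB2HSV)
m=(abs(P[...,0]-e[0])<.07)&(abs(P[...,1]-e[1])<.03)&(d>0)&(P[...,2]>e[2]-.02)&(P[...,2]<e[2]+.08)&(h[...,1]<120)&(h[...,2]<110)&(P[...,2]>.056)
print("state",e.round(4),"w %.3f"%st["grip_width"])
z=P[m][:,2]; print("lowest z",np.sort(z)[:12].round(4))
lo=P[m&(P[...,2]<z.min()+.02)]; print("tip x",lo[:,0].min().round(4),lo[:,0].max().round(4),"y",lo[:,1].min().round(4),lo[:,1].max().round(4),len(lo))
np.savez("pics/tip.npz",p=p,d=d)
uv=np.argwhere(m)[:,::-1]; b=uv[:,1].max(); print("lowest row",b,"cols",uv[uv[:,1]>=b-1][:,0]); u=uv[uv[:,1]>=b-1][:,0].mean()
# intersect the lowest-row ray with the finger front face plane y=e_y+.011
R,t=f["R"],f["t"]; o=-R.T@t; dd=R.T@np.array([(u-f["cx"])/f["fx"],(b+.5-f["cy"])/f["fy"],1]); s=(e[1]+.011-o[1])/dd[1]; print("tip front-face point",(o+s*dd).round(4))
cv2.imwrite("pics/tip.png",cv2.resize(p[220:350,260:390,::-1],(520,520)))
E
python3 tip.py
```

```text
state [0.425  0.2641 0.0756] w 0.000
lowest z [0.117  0.1177 0.1178 0.1191 0.1193 0.1197 0.1199 0.12   0.1212 0.1213
 0.1214 0.1224]
tip x 0.4141 0.4403 y 0.2626 0.2761 48
lowest row 291 cols [323 324 325 326 327 328 329 323 324 325 326]
tip front-face point [0.4261 0.2751 0.1173]
```

View pics/tip.png

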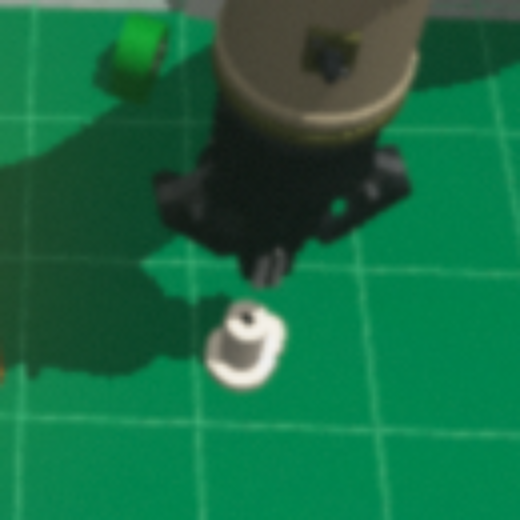

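The tip is really at z≈0.117 while the state says 0.0756, so the offset is about +41 mm. In x and y they agree to 2 mm. I'll allow for it, aiming at reported z = -0.026, and go slowly at the end.

Emit:
apply_moves:
  plan:
    - [[0, 0, 0.3], [0, 0, 0], -0.3]
    - [[0, 0, 0], [0, 0, 0], -0.3]
    - [[0, 0, 0], [0, 0, 0], -0.3]
    - [[1.5, 0, 0], [0, 0, 0], -0.3]
    - [[1.5, 0, 0], [0, 0, 0], -0.3]
    - [[1.5, 0, 0], [0, 0, 0], -0.3]
    - [[1.5, 0, 0], [0, 0, 0], -0.3]
    - [[1.5, 0, 0], [0, 0, 0], -0.3]
    - [[1.0, 0, 0], [0, 0, 0], -0.3]
    - [[0.7, 0, 0], [0, 0, 0], -0.3]
    - [[0.5, 0, 0], [0, 0, 0], -0.3]
    - [[0.3, 0, 0], [0, 0, 0], -0.3]
    - [[0, 0, 0], [0, 0, 0], -0.3]
    - [[0, 0, 0], [0, 0, 0], 0.2]
    - [[0, 0, 0], [0, 0, 0], 0.6]
    - [[0, 0, 0], [0, 0, 0], 1]
    - [[0, 0, 0], [0, 0, 0], 1]
    - [[0, 0, 0], [0, 0, 0], 1]
    - [[0, 0, 0], [0, 0, 0], 1]

```text
clock: 5.72
ee_pos: [0.4256, 0.2611, -0.0242]
eef_rot: [0.456, 0.541, -0.455, 0.541]
contact_force: [-1.1, -0.4, 6.6]
grip_width: 0.0231
```

```bash
python3 g.py .630 .1757 .04 10
```

```text
t 5.72 pos [ 0.4256  0.2611 -0.0242] j [-0.95  0.37  0.4   1.97 -0.19  0.84 -0.28] F [-1.1 -0.4  6.6] w 0.0231
tool x,y [ 0.001  0.001 -1.   ] [0.986 0.169 0.001] shift cm [-6.41 18.71 11.88] turn [-0.005 -0.001 -0.001]
```

Gripped at 23 mm. I'll lift and carry it to the middle compartment of tray_three.

Emit:
apply_moves:
  plan:
    - [[-1.0, 0, 0], [0, 0, 0], 1]
    - [[-1.8, 0, 0], [0, 0, 0], 1]
    - [[-1.8, 0, 0], [0, 0, 0], 1]
    - [[-1.8, 0, 0], [0, 0, 0], 1]
    - [[0, 2.34, 1.48], [0, 0, 0], 1]
    - [[0, 2.34, 1.48], [0, 0, 0], 1]
    - [[0, 2.34, 1.48], [0, 0, 0], 1]
    - [[0, 2.34, 1.48], [0, 0, 0], 1]
    - [[0, 2.34, 1.48], [0, 0, 0], 1]
    - [[0, 2.34, 1.48], [0, 0, 0], 1]
    - [[0, 2.34, 1.48], [0, 0, 0], 1]
    - [[0, 2.34, 1.48], [0, 0, 0], 1]
    - [[0, 0, 0], [0, 0, 0], 1]
    - [[0, 0, 0], [0, 0, 0], 1]
    - [[0, 0, 0], [0, 0, 0], 1]

```text
clock: 6.97
ee_pos: [0.629, 0.176, 0.039]
eef_rot: [0.456, 0.541, -0.456, 0.54]
contact_force: [0.6, 0.9, -1.6]
grip_width: 0.0234
```

```bash
python3 g.py .630 .1757 -.02 10;  python3 - <<'E'
from plant import arm; import cv2,numpy as np
p,d=arm.grab_frame("side")
cv2.imwrite("pics/s4.png",cv2.resize(p[200:340,190:330,::-1],(560,560)))
E
```

```text
t 6.97 pos [0.629 0.176 0.039] j [-0.64  0.59  0.45  1.5  -0.27  1.12  0.04] F [ 0.6  0.9 -1.6] w 0.0234
tool x,y [-0.001  0.    -1.   ] [ 0.986  0.169 -0.001] shift cm [5.9  0.1  0.05] turn [-0.004 -0.     0.001]
```

View pics/s4.png

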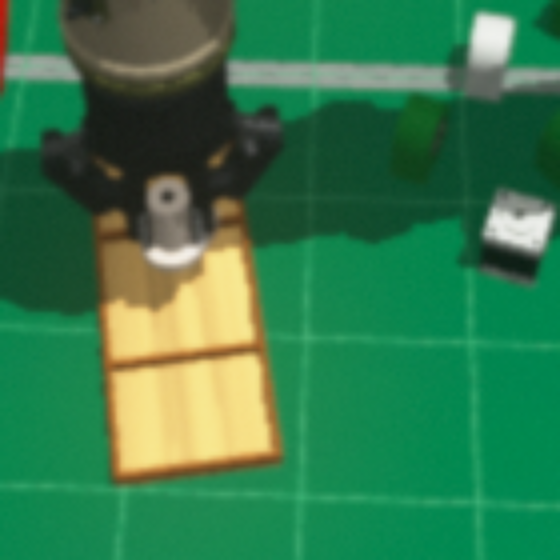

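The cam hangs upright over the middle compartment. I'll lower it and release.

Emit:
apply_moves:
  plan:
    - [[1.2, 0.05, 0], [0, 0, 0], 1]
    - [[1.2, 0.05, 0], [0, 0, 0], 1]
    - [[1.2, 0, 0], [0, 0, 0], 1]
    - [[1.0, 0, 0], [0, 0, 0], 1]
    - [[0.6, 0, 0], [0, 0, 0], 1]
    - [[0.4, 0, 0], [0, 0, 0], 1]
    - [[0.2, 0, 0], [0, 0, 0], 1]
    - [[0.1, 0, 0], [0, 0, 0], 1]
    - [[0, 0, 0], [0, 0, 0], 1]
    - [[0, 0, 0], [0, 0, 0], 1]

```text
clock: 7.85
ee_pos: [0.631, 0.1759, -0.0194]
eef_rot: [0.456, 0.54, -0.456, 0.541]
contact_force: [-0.3, 0.1, -0.2]
grip_width: 0.0231
```

Emit:
apply_moves:
  plan:
    - [[0, 0, 0], [0, 0, 0], 0.4]
    - [[0, 0, 0], [0, 0, 0], 0.1]
    - [[0, 0, 0], [0, 0, 0], -0.1]
    - [[0, 0, 0], [0, 0, 0], -0.1]
    - [[0, 0, 0], [0, 0, 0], -0.1]
    - [[-1.0, 0, 0], [0, 0, 0], -0.1]
    - [[-1.5, 0, 0], [0, 0, 0], -0.1]
    - [[-1.5, 0, 0], [0, 0, 0], -0.1]
    - [[-2.0, 0, 0], [0, 0, 0], -0.1]
    - [[-2.0, 0, 0], [0, 0, 0], -0.1]
    - [[0, 0, 0], [0, 0, 0], -0.1]
    - [[0, 0, 0], [0, 0, 0], -0.1]

```text
clock: 8.85
ee_pos: [0.6318, 0.1761, 0.0623]
eef_rot: [0.457, 0.54, -0.455, 0.541]
contact_force: [0.5, 0.7, -0.4]
grip_width: 0.047
```

```bash
python3 g.py .422 .140 .06 -17.5
```

```text
t 8.85 pos [0.6318 0.1761 0.0623] j [-0.64  0.57  0.46  1.47 -0.26  1.16  0.04] F [ 0.5  0.7 -0.4] w 0.0470
tool x,y [ 0.003  0.001 -1.   ] [0.986 0.169 0.003] shift cm [ 1.600e-01 -2.129e+01  1.000e-02] turn [ 0.475 -0.001 -0.003]
```

Next, the motor.

Emit:
apply_moves:
  plan:
    - [[0, -2.66, 0], [0, 0, 0], -0.5]
    - [[0, -2.66, 0], [0, 0, 0], -0.5]
    - [[0, -2.66, 0], [0, 0, 0], -0.5]
    - [[0, -2.66, 0], [0, 0, 0], -0.5]
    - [[0, -2.66, 0], [0, 0, 0], -0.5]
    - [[0, -2.66, 0], [0, 0, 0], -0.5]
    - [[0, -2.66, 0], [0, 0, 0], -0.5]
    - [[0, -2.66, 0], [0, 0, 0], -0.5]
    - [[0, 0, 0], [0.095, 0, 0], -0.5]
    - [[0, 0, 0], [0.095, 0, 0], -0.5]
    - [[0, 0, 0], [0.095, 0, 0], -0.5]
    - [[0, 0, 0], [0.095, 0, 0], -0.5]
    - [[0, 0, 0], [0.095, 0, 0], -0.5]
    - [[0, 0, 0], [0, 0, 0], -0.5]
    - [[0, 0, 0], [0, 0, 0], -0.5]

```text
clock: 10.1
ee_pos: [0.4204, 0.1397, 0.0597]
eef_rot: [-0.569, -0.419, 0.57, -0.419]
contact_force: [-1.0, -0.5, 0.2]
grip_width: 0.0639
```

```bash
python3 g.py .422 .140 -.022 -17.5;  python3 - <<'E'
from plant import arm; import cv2,numpy as np
p,d=arm.grab_frame("side")
cv2.imwrite("pics/s5.png",cv2.resize(p[190:330,210:370,::-1],(640,560)))
E
```

```text
t 10.10 pos [0.4204 0.1397 0.0597] j [-0.88  0.12  0.52  2.04 -0.07  1.   -0.62] F [-1.  -0.5  0.2] w 0.0639
tool x,y [-0.001 -0.001 -1.   ] [ 0.955 -0.297 -0.001] shift cm [ 8.17  0.15 -0.08] turn [0.004 0.001 0.001]
```

View pics/s5.png

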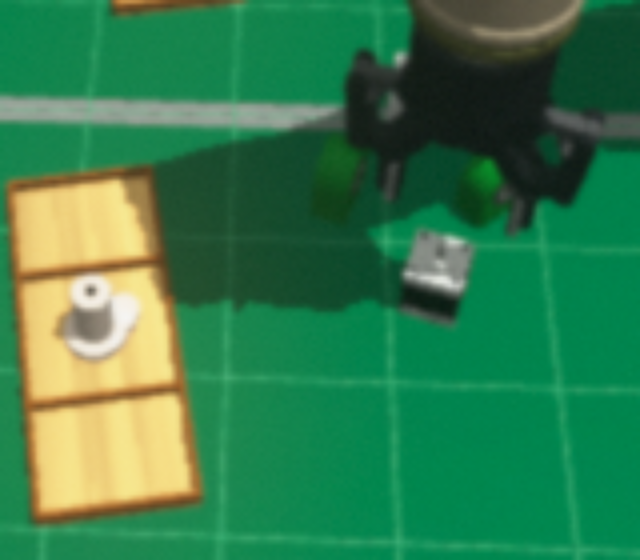

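The cam stands upright in the middle compartment. The jaws line up with the motor, so I'll descend and grip.

Emit:
apply_moves:
  plan:
    - [[1.5, 0.08, -0.08], [0, 0, 0], -0.5]
    - [[1.5, 0.08, 0], [0, 0, 0], -0.5]
    - [[1.5, 0, 0], [0, 0, 0], -0.5]
    - [[1.5, 0, 0], [0, 0, 0], -0.5]
    - [[1.2, 0, 0], [0, 0, 0], -0.5]
    - [[0.8, 0, 0], [0, 0, 0], -0.5]
    - [[0.5, 0, 0], [0, 0, 0], -0.5]
    - [[0.2, 0, 0], [0, 0, 0], -0.5]
    - [[0, 0, 0], [0, 0, 0], -0.5]
    - [[0, 0, 0], [0, 0, 0], 0]
    - [[0, 0, 0], [0, 0, 0], 0.5]
    - [[0, 0, 0], [0, 0, 0], 1]
    - [[0, 0, 0], [0, 0, 0], 1]
    - [[0, 0, 0], [0, 0, 0], 1]
    - [[0, 0, 0], [0, 0, 0], 1]
  grip_force: 60

```text
clock: 11.4
ee_pos: [0.4233, 0.1405, -0.0262]
eef_rot: [0.571, 0.418, -0.57, 0.418]
contact_force: [-1.2, -0.6, 6.7]
grip_width: 0.0344
```

```bash
python3 g.py .5975 -.1247 .07 10
```

```text
t 11.40 pos [ 0.4233  0.1405 -0.0262] j [-0.84  0.28  0.5   2.11 -0.19  0.79 -0.53] F [-1.2 -0.6  6.7] w 0.0344
tool x,y [ 0.001  0.001 -1.   ] [ 0.954 -0.3    0.001] shift cm [-9.62 24.59 20.06] turn [-0.479 -0.001 -0.001]
```

Emit:
apply_moves:
  plan:
    - [[-1.2, 0, 0], [0, 0, 0], 1]
    - [[-2.4, 0, 0], [0, 0, 0], 1]
    - [[-3.0, 0, 0], [0, 0, 0], 1]
    - [[-3.0, 0, 0], [0, 0, 0], 1]
    - [[0, 2.73, 2.23], [0, 0, 0], 1]
    - [[0, 2.73, 2.23], [0, 0, 0], 1]
    - [[0, 2.73, 2.23], [0, 0, 0], 1]
    - [[0, 2.73, 2.23], [0, 0, 0], 1]
    - [[0, 2.73, 2.23], [0, 0, 0], 1]
    - [[0, 2.73, 2.23], [0, 0, 0], 1]
    - [[0, 2.73, 2.23], [0, 0, 0], 1]
    - [[0, 2.73, 2.23], [0, 0, 0], 1]
    - [[0, 2.73, 2.23], [0, 0, 0], 1]
    - [[0, 0, 0], [-0.096, 0, 0], 1]
    - [[0, 0, 0], [-0.096, 0, 0], 1]
    - [[0, 0, 0], [-0.096, 0, 0], 1]
    - [[0, 0, 0], [-0.096, 0, 0], 1]
    - [[0, 0, 0], [-0.096, 0, 0], 1]
    - [[0, 0, 0], [0, 0, 0], 1]
    - [[0, 0, 0], [0, 0, 0], 1]

```text
clock: 13.07
ee_pos: [0.5965, -0.1249, 0.0689]
eef_rot: [0.455, 0.541, -0.455, 0.541]
contact_force: [-0.1, 0.4, -1.7]
grip_width: 0.0342
```

```bash
python3 g.py .5975 -.1247 -.0215 10
```

```text
t 13.07 pos [ 0.5965 -0.1249  0.0689] j [-0.25  0.48  0.55  1.6  -0.27  1.13  0.53] F [-0.1  0.4 -1.7] w 0.0342
tool x,y [-0.  0. -1.] [ 0.985  0.171 -0.   ] shift cm [ 9.04  0.11 -0.  ] turn [-0.002 -0.     0.   ]
```

Emit:
apply_moves:
  plan:
    - [[1.8, 0.1, 0], [0, 0, 0], 1]
    - [[1.8, 0, 0], [0, 0, 0], 1]
    - [[1.8, 0, 0], [0, 0, 0], 1]
    - [[1.5, 0, 0], [0, 0, 0], 1]
    - [[1.0, 0, 0], [0, 0, 0], 1]
    - [[0.6, 0, 0], [0, 0, 0], 1]
    - [[0.3, 0, 0], [0, 0, 0], 1]
    - [[0.2, 0, 0], [0, 0, 0], 1]
    - [[0, 0, 0], [0, 0, 0], 1]
    - [[0, 0, 0], [0, 0, 0], 1]

```text
clock: 13.9
ee_pos: [0.5983, -0.125, -0.0201]
eef_rot: [0.455, 0.541, -0.454, 0.542]
contact_force: [1.2, 0.9, -1.8]
grip_width: 0.0342
```

Emit:
apply_moves:
  plan:
    - [[0, 0, 0], [0, 0, 0], 0.1]
    - [[0, 0, 0], [0, 0, 0], -0.1]
    - [[0, 0, 0], [0, 0, 0], -0.3]
    - [[0, 0, 0], [0, 0, 0], -0.3]
    - [[0, 0, 0], [0, 0, 0], -0.3]
    - [[-1.0, 0, 0], [0, 0, 0], -0.3]
    - [[-1.5, 0, 0], [0, 0, 0], -0.3]
    - [[-2, 0, 0], [0, 0, 0], -0.3]
    - [[-2.5, 0, 0], [0, 0, 0], -0.3]
    - [[-2.5, 0, 0], [0, 0, 0], -0.3]
    - [[0, 0, 0], [0, 0, 0], -0.3]
    - [[0, 0, 0], [0, 0, 0], -0.3]

```text
clock: 14.9
ee_pos: [0.5991, -0.1253, 0.0766]
eef_rot: [0.455, 0.541, -0.454, 0.543]
contact_force: [-0.4, -0.6, -1.4]
grip_width: 0.0553
```

```bash
python3 g.py .436 -.2585 .07 10
```

```text
t 14.90 pos [ 0.5991 -0.1253  0.0766] j [-0.26  0.48  0.55  1.59 -0.27  1.15  0.53] F [-0.4 -0.6 -1.4] w 0.0553
tool x,y [ 0.004 -0.    -1.   ] [0.985 0.174 0.004] shift cm [  0.6  -18.38  10.28] turn [ 0.     0.001 -0.004]
```

Emit:
apply_moves:
  plan:
    - [[0, -2.63, 1.47], [0, 0, 0], -0.3]
    - [[0, -2.63, 1.47], [0, 0, 0], -0.3]
    - [[0, -2.63, 1.47], [0, 0, 0], -0.3]
    - [[0, -2.63, 1.47], [0, 0, 0], -0.3]
    - [[0, -2.63, 1.47], [0, 0, 0], -0.3]
    - [[0, -2.63, 1.47], [0, 0, 0], -0.3]
    - [[0, -2.63, 1.47], [0, 0, 0], -0.3]
    - [[0, 0, 0], [0, 0, 0], -0.3]
    - [[0, 0, 0], [0, 0, 0], -0.3]
    - [[0, 0, 0], [0, 0, 0], -0.3]

```text
clock: 15.73
ee_pos: [0.4344, -0.2576, 0.0737]
eef_rot: [0.454, 0.542, -0.454, 0.542]
contact_force: [0.8, 0.4, -0.8]
grip_width: 0.0554
```

```bash
python3 g.py .436 -.2585 -.023 10;  python3 - <<'E'
from plant import arm; import cv2,numpy as np
p,d=arm.grab_frame("side")
cv2.imwrite("pics/s6.png",cv2.resize(p[100:240,200:360,::-1],(640,560)))
E
```

```text
t 15.73 pos [ 0.4344 -0.2576  0.0737] j [-0.09  0.26  0.65  1.88 -0.18  1.06  0.81] F [ 0.8  0.4 -0.8] w 0.0554
tool x,y [-0.     0.001 -1.   ] [ 0.985  0.174 -0.   ] shift cm [9.67 0.14 0.12] turn [ 0.001 -0.001  0.   ]
```

View pics/s6.png

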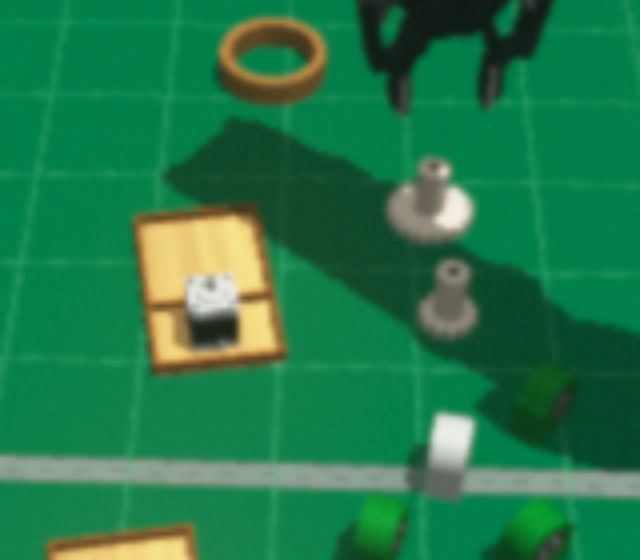

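The motor stands upright and square in the narrow compartment, and the gripper is lined up behind and above the large gear (hub top at crop (433,168)). I'll descend and grip.

Emit:
apply_moves:
  plan:
    - [[1.8, 0.1, 0.1], [0, 0, 0], -0.3]
    - [[1.8, 0, 0], [0, 0, 0], -0.3]
    - [[1.8, 0, 0], [0, 0, 0], -0.3]
    - [[1.5, 0, 0], [0, 0, 0], -0.3]
    - [[1.2, 0, 0], [0, 0, 0], -0.3]
    - [[0.8, 0, 0], [0, 0, 0], -0.3]
    - [[0.5, 0, 0], [0, 0, 0], -0.3]
    - [[0.2, 0, 0], [0, 0, 0], -0.3]
    - [[0, 0, 0], [0, 0, 0], -0.3]
    - [[0, 0, 0], [0, 0, 0], 0.2]
    - [[0, 0, 0], [0, 0, 0], 0.6]
    - [[0, 0, 0], [0, 0, 0], 1]
    - [[0, 0, 0], [0, 0, 0], 1]
    - [[0, 0, 0], [0, 0, 0], 1]
    - [[0, 0, 0], [0, 0, 0], 1]
  grip_force: 40

```text
clock: 17.03
ee_pos: [0.4362, -0.2594, -0.0211]
eef_rot: [0.455, 0.541, -0.454, 0.542]
contact_force: [-0.6, 1.0, 6.0]
grip_width: 0.0229
```

```bash
python3 g.py .6109 -.2005 .04 10
```

```text
t 17.03 pos [ 0.4362 -0.2594 -0.0211] j [-0.03  0.41  0.6   1.96 -0.3   0.86  0.91] F [-0.6  1.   6. ] w 0.0229
tool x,y [ 0.001 -0.    -1.   ] [0.985 0.174 0.001] shift cm [-6.09 18.24 -2.75] turn [ 0.     0.001 -0.001]
```

Emit:
apply_moves:
  plan:
    - [[-1.1, 0, 0], [0, 0, 0], 1]
    - [[-1.8, 0, 0], [0, 0, 0], 1]
    - [[-1.8, 0, 0], [0, 0, 0], 1]
    - [[-1.5, 0, 0], [0, 0, 0], 1]
    - [[0, 2.6, -0.39], [0, 0, 0], 1]
    - [[0, 2.6, -0.39], [0, 0, 0], 1]
    - [[0, 2.6, -0.39], [0, 0, 0], 1]
    - [[0, 2.6, -0.39], [0, 0, 0], 1]
    - [[0, 2.6, -0.39], [0, 0, 0], 1]
    - [[0, 2.6, -0.39], [0, 0, 0], 1]
    - [[0, 2.6, -0.39], [0, 0, 0], 1]
    - [[0, 0, 0], [0, 0, 0], 1]
    - [[0, 0, 0], [0, 0, 0], 1]
    - [[0, 0, 0], [0, 0, 0], 1]

```text
clock: 18.2
ee_pos: [0.6092, -0.201, 0.0402]
eef_rot: [0.454, 0.542, -0.455, 0.542]
contact_force: [-0.1, 0.1, -0.0]
grip_width: 0.0229
```

```bash
python3 g.py .6109 -.2005 -.0165 10
```

```text
t 18.20 pos [ 0.6092 -0.201   0.0402] j [-0.12  0.58  0.56  1.53 -0.33  1.12  0.68] F [-0.1  0.1 -0. ] w 0.0229
tool x,y [-0.001 -0.001 -1.   ] [ 0.985  0.174 -0.001] shift cm [ 5.67  0.18 -0.02] turn [0.    0.    0.001]
```

Emit:
apply_moves:
  plan:
    - [[1.2, 0.1, 0], [0, 0, 0], 1]
    - [[1.2, 0, 0], [0, 0, 0], 1]
    - [[1.2, 0, 0], [0, 0, 0], 1]
    - [[0.9, 0, 0], [0, 0, 0], 1]
    - [[0.6, 0, 0], [0, 0, 0], 1]
    - [[0.4, 0, 0], [0, 0, 0], 1]
    - [[0.15, 0, 0], [0, 0, 0], 1]
    - [[0, 0, 0], [0, 0, 0], 1]
    - [[0, 0, 0], [0, 0, 0], 1]

```text
clock: 18.95
ee_pos: [0.6113, -0.2005, -0.0161]
eef_rot: [0.454, 0.542, -0.454, 0.542]
contact_force: [0.5, 0.3, -0.9]
grip_width: 0.0229
```

Emit:
apply_moves:
  plan:
    - [[0, 0, 0], [0, 0, 0], 0.4]
    - [[0, 0, 0], [0, 0, 0], 0.1]
    - [[0, 0, 0], [0, 0, 0], -0.2]
    - [[0, 0, 0], [0, 0, 0], -0.2]
    - [[0, 0, 0], [0, 0, 0], -0.2]
    - [[-1.0, 0, 0], [0, 0, 0], -0.2]
    - [[-1.5, 0, 0], [0, 0, 0], -0.2]
    - [[-2, 0, 0], [0, 0, 0], -0.2]
    - [[-2.5, 0, 0], [0, 0, 0], -0.2]
    - [[-2.0, 0, 0], [0, 0, 0], -0.2]
    - [[0, 0, 0], [0, 0, 0], -0.2]
    - [[0, 0, 0], [0, 0, 0], -0.2]

```text
clock: 19.95
ee_pos: [0.6121, -0.2008, 0.0758]
eef_rot: [0.455, 0.541, -0.454, 0.543]
contact_force: [0.0, -0.3, -0.7]
grip_width: 0.0515
```

```bash
python3 g.py .427 -.1475 .07 10
```

```text
t 19.95 pos [ 0.6121 -0.2008  0.0758] j [-0.13  0.55  0.58  1.5  -0.31  1.18  0.67] F [ 0.  -0.3 -0.7] w 0.0515
tool x,y [ 0.003 -0.001 -1.   ] [0.985 0.174 0.003] shift cm [  0.51 -17.3   -8.47] turn [ 0.     0.001 -0.003]
```

Emit:
apply_moves:
  plan:
    - [[0, -2.47, -1.21], [0, 0, 0], -0.3]
    - [[0, -2.47, -1.21], [0, 0, 0], -0.3]
    - [[0, -2.47, -1.21], [0, 0, 0], -0.3]
    - [[0, -2.47, -1.21], [0, 0, 0], -0.3]
    - [[0, -2.47, -1.21], [0, 0, 0], -0.3]
    - [[0, -2.47, -1.21], [0, 0, 0], -0.3]
    - [[0, -2.47, -1.21], [0, 0, 0], -0.3]
    - [[0, 0, 0], [0, 0, 0], -0.3]
    - [[0, 0, 0], [0, 0, 0], -0.3]
    - [[1.8, 0.1, 0], [0, 0, 0], -0.3]
    - [[1.8, 0, 0], [0, 0, 0], -0.3]
    - [[1.0, 0, 0], [0, 0, 0], -0.3]
    - [[0, 0, 0], [0, 0, 0], -0.3]

```text
clock: 21.03
ee_pos: [0.4257, -0.1467, 0.0255]
eef_rot: [0.453, 0.543, -0.455, 0.541]
contact_force: [-0.6, 0.0, -0.1]
grip_width: 0.0558
```

```bash
python3 g.py .427 -.1475 -.022 10;  python3 - <<'E'
from plant import arm; import cv2,numpy as np
p,d=arm.grab_frame("side")
cv2.imwrite("pics/s7.png",cv2.resize(p[110:230,200:340,::-1],(560,480)))
E
```

```text
t 21.03 pos [ 0.4257 -0.1467  0.0255] j [-0.3   0.21  0.62  2.06 -0.15  0.92  0.58] F [-0.6  0.  -0.1] w 0.0558
tool x,y [-0.004 -0.    -1.   ] [ 0.985  0.174 -0.004] shift cm [4.75 0.13 0.1 ] turn [ 0.001 -0.     0.004]
```

View pics/s7.png

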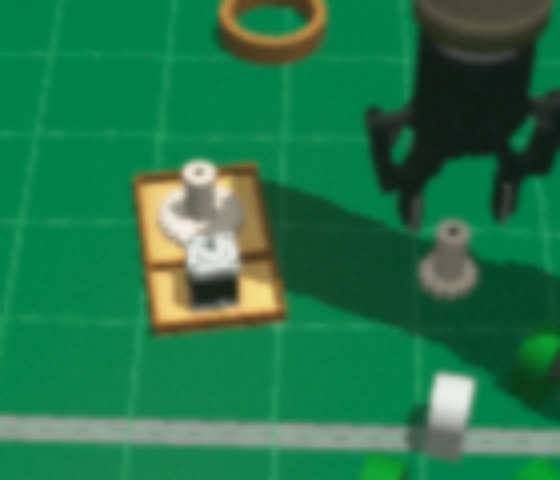

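The large gear and motor are standing in tray_two, and the gripper is above the small gear (hub top at crop (453,230)).

Emit:
apply_moves:
  plan:
    - [[1.2, 0.05, 0.1], [0, 0, 0], -0.3]
    - [[1.2, 0, 0], [0, 0, 0], -0.3]
    - [[1.0, 0, 0], [0, 0, 0], -0.3]
    - [[0.7, 0, 0], [0, 0, 0], -0.3]
    - [[0.4, 0, 0], [0, 0, 0], -0.3]
    - [[0.15, 0, 0], [0, 0, 0], -0.3]
    - [[0, 0, 0], [0, 0, 0], -0.3]
    - [[0, 0, 0], [0, 0, 0], 0.2]
    - [[0, 0, 0], [0, 0, 0], 0.6]
    - [[0, 0, 0], [0, 0, 0], 1]
    - [[0, 0, 0], [0, 0, 0], 1]
    - [[0, 0, 0], [0, 0, 0], 1]
    - [[0, 0, 0], [0, 0, 0], 1]

```text
clock: 22.17
ee_pos: [0.4281, -0.1478, -0.0183]
eef_rot: [0.455, 0.542, -0.454, 0.542]
contact_force: [-1.4, 0.5, 6.7]
grip_width: 0.023
```

```bash
python3 g.py .6444 .0970 .07 10
```

```text
t 22.17 pos [ 0.4281 -0.1478 -0.0183] j [-0.27  0.29  0.6   2.09 -0.22  0.82  0.64] F [-1.4  0.5  6.7] w 0.0230
tool x,y [ 0.001  0.    -1.   ] [0.985 0.174 0.001] shift cm [ -8.81  25.57 -20.34] turn [ 0.001  0.    -0.001]
```

Emit:
apply_moves:
  plan:
    - [[-1.2, 0, 0], [0, 0, 0], 1]
    - [[-2.2, 0, 0], [0, 0, 0], 1]
    - [[-2.7, 0, 0], [0, 0, 0], 1]
    - [[-2.7, 0, 0], [0, 0, 0], 1]
    - [[0, 2.56, -2.03], [0, 0, 0], 1]
    - [[0, 2.56, -2.03], [0, 0, 0], 1]
    - [[0, 2.56, -2.03], [0, 0, 0], 1]
    - [[0, 2.56, -2.03], [0, 0, 0], 1]
    - [[0, 2.56, -2.03], [0, 0, 0], 1]
    - [[0, 2.56, -2.03], [0, 0, 0], 1]
    - [[0, 2.56, -2.03], [0, 0, 0], 1]
    - [[0, 2.56, -2.03], [0, 0, 0], 1]
    - [[0, 2.56, -2.03], [0, 0, 0], 1]
    - [[0, 2.56, -2.03], [0, 0, 0], 1]
    - [[0, 0, 0], [0, 0, 0], 1]
    - [[0, 0, 0], [0, 0, 0], 1]
    - [[0, 0, 0], [0, 0, 0], 1]

```text
clock: 23.58
ee_pos: [0.6439, 0.0961, 0.0684]
eef_rot: [0.454, 0.542, -0.455, 0.542]
contact_force: [-0.6, -0.6, 0.8]
grip_width: 0.023
```

```bash
python3 g.py .6444 .0970 -.0133 10
```

```text
t 23.58 pos [0.6439 0.0961 0.0684] j [-0.53  0.56  0.48  1.47 -0.27  1.17  0.17] F [-0.6 -0.6  0.8] w 0.0230
tool x,y [-0.001 -0.001 -1.   ] [ 0.985  0.174 -0.001] shift cm [ 8.17  0.08 -0.09] turn [0.    0.001 0.001]
```

Emit:
apply_moves:
  plan:
    - [[1.8, 0.05, -0.09], [0, 0, 0], 1]
    - [[1.8, 0, 0], [0, 0, 0], 1]
    - [[1.5, 0, 0], [0, 0, 0], 1]
    - [[1.2, 0, 0], [0, 0, 0], 1]
    - [[0.8, 0, 0], [0, 0, 0], 1]
    - [[0.6, 0, 0], [0, 0, 0], 1]
    - [[0.3, 0, 0], [0, 0, 0], 1]
    - [[0.15, 0, 0], [0, 0, 0], 1]
    - [[0, 0, 0], [0, 0, 0], 1]
    - [[0, 0, 0], [0, 0, 0], 1]

```text
clock: 24.42
ee_pos: [0.6452, 0.0977, -0.0117]
eef_rot: [0.455, 0.542, -0.454, 0.542]
contact_force: [-0.1, -0.2, 0.0]
grip_width: 0.0231
```

Emit:
apply_moves:
  plan:
    - [[0, 0, 0], [0, 0, 0], 0.4]
    - [[0, 0, 0], [0, 0, 0], 0.1]
    - [[0, 0, 0], [0, 0, 0], -0.2]
    - [[0, 0, 0], [0, 0, 0], -0.2]
    - [[0, 0, 0], [0, 0, 0], -0.2]
    - [[-1.0, 0, 0], [0, 0, 0], -0.2]
    - [[-1.5, 0, 0], [0, 0, 0], -0.2]
    - [[-2, 0, 0], [0, 0, 0], -0.2]
    - [[-2.5, 0, 0], [0, 0, 0], -0.2]
    - [[-2.0, 0, 0], [0, 0, 0], -0.2]
    - [[0, 0, 0], [0, 0, 0], -0.2]
    - [[0, 0, 0], [0, 0, 0], -0.2]

```text
clock: 25.42
ee_pos: [0.6459, 0.0978, 0.0798]
eef_rot: [0.455, 0.541, -0.453, 0.543]
contact_force: [-0.4, -0.9, -1.4]
grip_width: 0.0513
```

```bash
python3 g.py .4325 -.0025 .07 -10.8
```

```text
t 25.42 pos [0.6459 0.0978 0.0798] j [-0.53  0.55  0.48  1.46 -0.26  1.19  0.16] F [-0.4 -0.9 -1.4] w 0.0513
tool x,y [ 0.003  0.001 -1.   ] [0.985 0.174 0.004] shift cm [  0.9  -22.76   6.16] turn [ 0.364 -0.001 -0.003]
```

Emit:
apply_moves:
  plan:
    - [[0, -2.85, 0.77], [0, 0, 0], -0.2]
    - [[0, -2.85, 0.77], [0, 0, 0], -0.2]
    - [[0, -2.85, 0.77], [0, 0, 0], -0.2]
    - [[0, -2.85, 0.77], [0, 0, 0], -0.2]
    - [[0, -2.85, 0.77], [0, 0, 0], -0.2]
    - [[0, -2.85, 0.77], [0, 0, 0], -0.2]
    - [[0, -2.85, 0.77], [0, 0, 0], -0.2]
    - [[0, -2.85, 0.77], [0, 0, 0], -0.2]
    - [[0, 0, 0], [0.091, 0, 0], -0.2]
    - [[0, 0, 0], [0.091, 0, 0], -0.2]
    - [[0, 0, 0], [0.091, 0, 0], -0.2]
    - [[0, 0, 0], [0.091, 0, 0], -0.2]
    - [[0, 0, 0], [0, 0, 0], -0.2]
    - [[2, 0, 0], [0, 0, 0], -0.2]
    - [[1, 0, 0], [0, 0, 0], -0.2]
    - [[0, 0, 0], [0, 0, 0], -0.2]
    - [[0, 0, 0], [0, 0, 0], -0.2]

```text
clock: 26.83
ee_pos: [0.4299, -0.0029, 0.0469]
eef_rot: [-0.544, -0.451, 0.546, -0.451]
contact_force: [-0.7, -0.7, -0.1]
grip_width: 0.0515
```

```bash
python3 g.py .4325 -.0025 -.024 -10.8;  python3 - <<'E'
from plant import arm; import cv2,numpy as np
p,d=arm.grab_frame("side")
cv2.imwrite("pics/s8.png",cv2.resize(p[150:300,200:370,::-1],(680,600)))
E
```

```text
t 26.83 pos [ 0.4299 -0.0029  0.0469] j [-0.61  0.11  0.58  2.09 -0.07  0.96 -0.18] F [-0.7 -0.7 -0.1] w 0.0515
tool x,y [-0.003 -0.001 -1.   ] [ 0.982 -0.187 -0.002] shift cm [ 7.09  0.26 -0.1 ] turn [0.001 0.001 0.002]
```

View pics/s8.png

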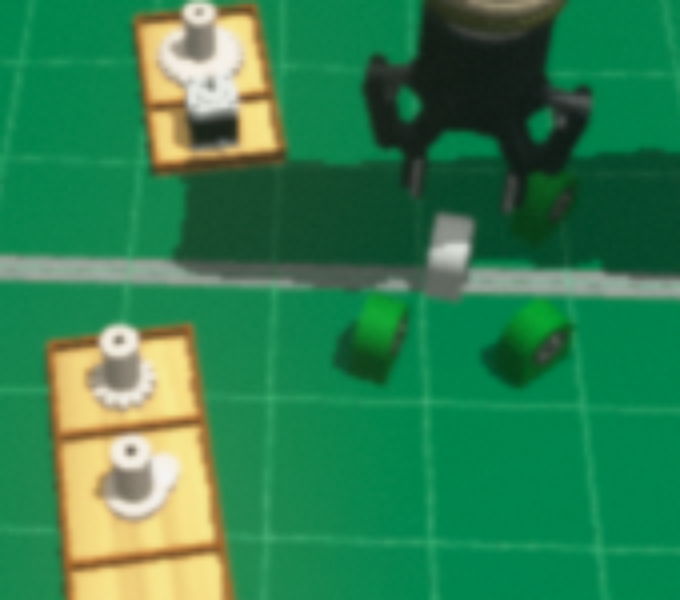

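The small gear stands in its end compartment. The jaws straddle the bearing block (crop (450,255)) clear of the green ones, so I'll descend and grip.

Emit:
apply_moves:
  plan:
    - [[1.5, 0.15, -0.05], [0, 0, 0], -0.2]
    - [[1.5, 0.1, 0], [0, 0, 0], -0.2]
    - [[1.5, 0, 0], [0, 0, 0], -0.2]
    - [[1.2, 0, 0], [0, 0, 0], -0.2]
    - [[0.8, 0, 0], [0, 0, 0], -0.2]
    - [[0.4, 0, 0], [0, 0, 0], -0.2]
    - [[0.2, 0, 0], [0, 0, 0], -0.2]
    - [[0, 0, 0], [0, 0, 0], -0.2]
    - [[0, 0, 0], [0, 0, 0], 0.2]
    - [[0, 0, 0], [0, 0, 0], 0.6]
    - [[0, 0, 0], [0, 0, 0], 1]
    - [[0, 0, 0], [0, 0, 0], 1]
    - [[0, 0, 0], [0, 0, 0], 1]
    - [[0, 0, 0], [0, 0, 0], 1]
  grip_force: 60

```text
clock: 28.05
ee_pos: [0.4341, -0.0025, -0.0227]
eef_rot: [0.545, 0.45, -0.545, 0.451]
contact_force: [-0.8, 1.2, 5.9]
grip_width: 0.0233
```

```bash
python3 g.py .6156 .2544 .08 10
```

```text
t 28.05 pos [ 0.4341 -0.0025 -0.0227] j [-0.56  0.25  0.55  2.14 -0.19  0.79 -0.08] F [-0.8  1.2  5.9] w 0.0233
tool x,y [ 0.001  0.    -1.   ] [ 0.982 -0.188  0.001] shift cm [-10.24  13.01 -28.65] turn [-0.364 -0.    -0.001]
```

Emit:
apply_moves:
  plan:
    - [[-1.3, 0, 0], [0, 0, 0], 1]
    - [[-2.9, 0, 0], [0, 0, 0], 1]
    - [[-3.0, 0, 0], [0, 0, 0], 1]
    - [[-3.0, 0, 0], [0, 0, 0], 1]
    - [[0, 1.445, -3.18], [0, 0, 0], 1]
    - [[0, 1.445, -3.18], [0, 0, 0], 1]
    - [[0, 1.445, -3.18], [0, 0, 0], 1]
    - [[0, 1.445, -3.18], [0, 0, 0], 1]
    - [[0, 1.445, -3.18], [0, 0, 0], 1]
    - [[0, 1.445, -3.18], [0, 0, 0], 1]
    - [[0, 1.445, -3.18], [0, 0, 0], 1]
    - [[0, 1.445, -3.18], [0, 0, 0], 1]
    - [[0, 1.445, -3.18], [0, 0, 0], 1]
    - [[0, 0, 0], [-0.091, 0, 0], 1]
    - [[0, 0, 0], [-0.091, 0, 0], 1]
    - [[0, 0, 0], [-0.091, 0, 0], 1]
    - [[0, 0, 0], [-0.091, 0, 0], 1]
    - [[0, 0, 0], [0, 0, 0], 1]
    - [[0, 0, 0], [0, 0, 0], 1]

```text
clock: 29.63
ee_pos: [0.6147, 0.2539, 0.0783]
eef_rot: [0.455, 0.541, -0.455, 0.541]
contact_force: [-0.2, 0.2, -1.2]
grip_width: 0.0234
```

```bash
python3 g.py .6156 .2544 -.0175 10
```

```text
t 29.63 pos [0.6147 0.2539 0.0783] j [-0.69  0.56  0.38  1.42 -0.21  1.2  -0.12] F [-0.2  0.2 -1.2] w 0.0234
tool x,y [-0.001 -0.    -1.   ] [ 0.985  0.171 -0.001] shift cm [ 9.58  0.11 -0.03] turn [-0.002 -0.     0.001]
```

Emit:
apply_moves:
  plan:
    - [[2.0, 0.08, 0], [0, 0, 0], 1]
    - [[2.0, 0, 0], [0, 0, 0], 1]
    - [[1.8, 0, 0], [0, 0, 0], 1]
    - [[1.5, 0, 0], [0, 0, 0], 1]
    - [[1.0, 0, 0], [0, 0, 0], 1]
    - [[0.7, 0, 0], [0, 0, 0], 1]
    - [[0.4, 0, 0], [0, 0, 0], 1]
    - [[0.15, 0, 0], [0, 0, 0], 1]
    - [[0, 0, 0], [0, 0, 0], 1]
    - [[0, 0, 0], [0, 0, 0], 1]

```text
clock: 30.47
ee_pos: [0.6163, 0.2544, -0.016]
eef_rot: [0.455, 0.542, -0.454, 0.542]
contact_force: [-0.4, -0.2, -1.3]
grip_width: 0.0234
```

Emit:
apply_moves:
  plan:
    - [[0, 0, 0], [0, 0, 0], 0.4]
    - [[0, 0, 0], [0, 0, 0], 0.1]
    - [[0, 0, 0], [0, 0, 0], -0.2]
    - [[0, 0, 0], [0, 0, 0], -0.2]
    - [[0, 0, 0], [0, 0, 0], -0.2]
    - [[-1.0, 0, 0], [0, 0, 0], -0.2]
    - [[-1.5, 0, 0], [0, 0, 0], -0.2]
    - [[-2, 0, 0], [0, 0, 0], -0.2]
    - [[-2.5, 0, 0], [0, 0, 0], -0.2]
    - [[-3.0, 0, 0], [0, 0, 0], -0.2]
    - [[-3, 0, 0], [0, 0, 0], -0.2]
    - [[0, -3, 0], [0, 0, 0], -0.2]
    - [[0, -3, 0], [0, 0, 0], -0.2]
    - [[0, -3, 0], [0, 0, 0], -0.2]
    - [[0, -3, 0], [0, 0, 0], -0.2]
    - [[0, -3, 0], [0, 0, 0], -0.2]
    - [[0, -2, 0], [0, 0, 0], -0.2]
    - [[0, 0, 0], [0, 0, 0], -0.2]
    - [[0, 0, 0], [0, 0, 0], -0.2]

```text
clock: 32.05
ee_pos: [0.4479, 0.2249, 0.1142]
eef_rot: [0.455, 0.542, -0.454, 0.542]
contact_force: [0.4, 0.4, 0.7]
grip_width: 0.0511
```

Run:
```python
from plant import arm; from h import *
T={"two":((.6055,-.171),10.),"three":((.630,.1757),10.4)}
goal=[("large gear","two",(0,-.030)),("motor","two",(0,.047)),("cam","three",(0,0)),("small gear","three",(0,-.08)),("bearing","three",(0,.08))]
ims=[]
for n in("top","side"):
    p,d=arm.grab_frame(n);c=arm.calibration(n);P=cloud(c,d);m=masks(p)["white"];Z=P[...,2];ims.append(p)
    for g,t,(a,b) in goal:
        o,y=T[t];y=np.radians(y);R=np.array([[np.cos(y),-np.sin(y)],[np.sin(y),np.cos(y)]])
        w=np.array(o)+R@np.array([a,b]); q=(np.hypot(P[...,0]-w[0],P[...,1]-w[1])<.03)&(Z>.04)&(Z<.062)
        zt=np.median(Z[q]); top=q&(Z>zt-.006)
        uv=np.argwhere(top)[:,::-1]; e=ray(c,uv,.048 if g=="motor" else .054)[:,:2].mean(0)
        print(n,g,top.sum(),"top z med/max %.3f %.3f"%(zt,Z[q].max()),"tray xy mm",((R.T@(e-o))*1000).round(1))
a=cv2.resize(ims[0][130:220,130:360,::-1],(800,313));b=cv2.resize(ims[1][140:330,200:300,::-1],(300,570))
cv2.imwrite("pics/f1.png",a);cv2.imwrite("pics/f2.png",b)
```

```text
top large gear 62 top z med/max 0.053 0.057 tray xy mm [ -0.9 -29.2]
top motor 162 top z med/max 0.048 0.057 tray xy mm [ 0.1 46.6]
top cam 64 top z med/max 0.053 0.057 tray xy mm [-0.9  0.2]
top small gear 55 top z med/max 0.053 0.058 tray xy mm [ -1.2 -80.1]
top bearing 116 top z med/max 0.051 0.057 tray xy mm [-1.3 75.5]
side large gear 51 top z med/max 0.054 0.059 tray xy mm [  1.3 -29.7]
side motor 123 top z med/max 0.049 0.062 tray xy mm [ 2.4 46.5]
side cam 80 top z med/max 0.054 0.059 tray xy mm [1.7 0.2]
side small gear 69 top z med/max 0.054 0.060 tray xy mm [  2.  -80.9]
side bearing 146 top z med/max 0.052 0.057 tray xy mm [ 1.9 79.7]
```

View pics/f1.png

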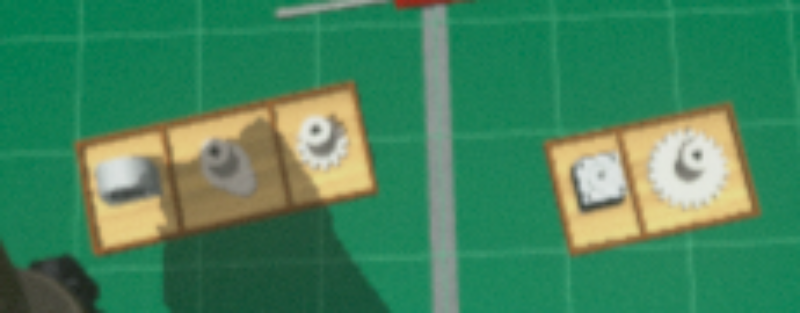

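View pics/f2.png

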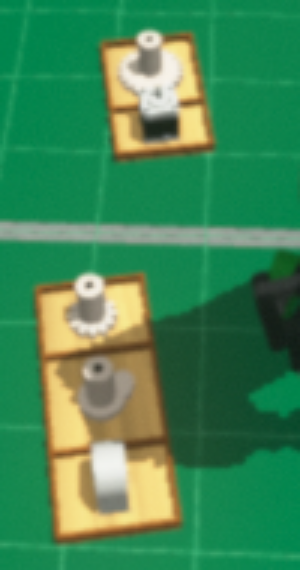

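Both views show all five parts upright in their compartments, within about 5 mm of the centres, with tops at the right heights. The arm is clear, so I'm handing in.

```bash
python3 -c "
from plant import arm
print(arm.finish_job())"
```

```text
the job is handed in; nothing more can be done
None
```

Both kits are made up and the job is handed in at about 32 s on the robot's clock, well inside the 109 s limit. No verdict was reported.

- **Placings:** In tray_two, the large gear is in the wide compartment and the motor in the narrow one. In tray_three, the cam is in the middle, the small gear in the -y end and the bearing block in the +y end.
- **Last checks:** In both camera views all five parts look upright. Each part's top is within a few millimetres of where it should be if it stands on the tray floor. Every part measured within 3 mm of its compartment centre, except the bearing block. The top view put that 4.5 mm off along y and the side view 0.3 mm off, both well inside its ±23 mm tolerance. I did not re-measure the bystanders or the green look-alikes, but no move was planned near them.
- **What disagreed:** The reported tool height read about 41 mm lower than the camera depth showed. Because of that, the first try at the cam closed on air above its hub, without touching it. I measured the offset and allowed for it on every later grasp and placing.
- **Small push on closing:** Each grasp pushed up on the tool by about 6–7 N, far below the limits.
- **Pictures:** I viewed 11.

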